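Sort three camera parts from bench and dust box into inclined nests

TASK

Lift the clear lid off the dust box by its knob and lay it flat, knob up, in the middle of the cutting mat. Seat the three camera parts (one is in the box, two are on the bench) in the inclined nests, each flush on the floor of the pocket that has its shape. Leave the other things on the bench standing or lying where they are.

Things in the scene. Friction and masses are not known exactly. Their poses are not given: they have to be found in the camera images.
- part_round: camera lens barrel: round black foot, diameter 44, 14 high, with a coaxial steel barrel 24 diameter on top, 40 tall in all (80 g). Origin: centre of its underside, under the barrel; z up
- part_oblong: sensor block: aluminium rectangular foot 34 (x) by 56 (y), 14 high, with a centred square green grip 24 by 24 on top, 40 tall in all (80 g). Origin: centre of its underside, under the grip; z up
- part_ell: L-shaped bracket: pink foot 14 high, a 28 by 28 corner (x and y from -14 to 14) with one limb on to x = +42 and one on to y = +42, both 28 wide; a square white grip 24 by 24 on the corner, 40 tall in all (80 g). Origin: underside, in the middle of the corner, under the grip; z up
- pocket_round (a point): pocket in one of three blue 84 by 84 nest plates, 92 apart in a row in any order, sloping 25 degrees to face the robot. 9 deep, outline: circle of diameter 48. The point is on its floor, where the origin of the seated part comes; z: out of the pocket (normal of the plate), x: up the slope, y: level
- pocket_oblong (a point): pocket in one of three blue 84 by 84 nest plates, 92 apart in a row in any order, sloping 25 degrees to face the robot. 9 deep, outline: rectangle 38 (x) by 60 (y). The point is on its floor, where the origin of the seated part comes; z: out of the pocket (normal of the plate), x: up the slope, y: level
- pocket_ell (a point): pocket in one of three blue 84 by 84 nest plates, 92 apart in a row in any order, sloping 25 degrees to face the robot. 9 deep, outline: L, corner at x, y -16 to 16, limbs on to x = +44 and y = +44; part axes along these. The point is on its floor, where the origin of the seated part comes; z: out of the pocket (normal of the plate), x: up the slope, y: level
- dust_box: fixed white open-topped box, 150 by 150 outside, walls 4, 55 high, closed by the lid; one of the parts stands inside on the bench level (the floor is a mere film). Origin: centre of its underside
- lid: loose clear lid, 150 by 150 by 4 plate at 4 to 8 above its origin, with a 134 by 134 by 4 plug below that sits inside the rim; blue knob in the middle, diameter 24, from 8 to 36 above the origin (150 g). Origin: centre of the underside of the plug; z up through the knob
- cutting_mat: fixed pale green gridded mat 190 by 190, 2 thick; origin: centre of its underside
- dropper: bystander: amber bottle, diameter 44, 115 tall, standing; origin: centre of its underside
- vial: bystander: small glass vial, diameter 26, 45 tall, standing between the parts; origin: centre of its underside
- screwdriver: bystander: screwdriver 170 long lying on the bench near the robot, along its x; origin about its middle
- phone: bystander: black phone 74 (x) by 152 by 9; origin: centre of its underside
- case: bystander: clear-topped black case 60 (x) by 80 by 16; origin: centre of its underside
- scissors: bystander: scissors with black handles, about 130 long along x, 9 high; origin near the pivot
- tape: bystander: yellow tape ring, diameter 90, 19 high; origin: centre of its underside
Mind the look-alikes: they are no part of the job. There is more than one size of the lid; the job needs the smaller.

How it is judged (in metres and radians):
At the end, for the whole second after the job is handed in: Each part rests in the pocket of its shape: origin within 4.5 mm along the plate and 3 mm in depth of the pocket point, square to the plate within 0.07 rad; the lid lies knob up within 45 mm (each way, along the mat's axes) of the middle of the mat, level within 0.06 rad; all at rest (x of part_round in the frame of pocket_round between -0.0045 and 0.0045 m and y of part_round in the frame of pocket_round between -0.0045 and 0.0045 m and z of part_round in the frame of pocket_round between -0.003 and 0.003 m and angle between the z axis of part_round and the z axis of pocket_round, either way round below 0.07 rad and linear speed of each of part_round, part_oblong, part_ell, lid below 0.02 m/s and x of part_oblong in the frame of pocket_oblong between -0.0045 and 0.0045 m and y of part_oblong in the frame of pocket_oblong between -0.0045 and 0.0045 m and z of part_oblong in the frame of pocket_oblong between -0.003 and 0.003 m and angle between the z axis of part_oblong and the z axis of pocket_oblong, either way round below 0.07 rad and x of part_ell in the frame of pocket_ell between -0.0045 and 0.0045 m and y of part_ell in the frame of pocket_ell between -0.0045 and 0.0045 m and z of part_ell in the frame of pocket_ell between -0.003 and 0.003 m and angle between the z axis of part_ell and the z axis of pocket_ell, either way round below 0.07 rad and x of lid in the frame of cutting_mat between -0.045 and 0.045 m and y of lid in the frame of cutting_mat between -0.045 and 0.045 m and z of lid in the frame of cutting_mat below 0.006 m and angle between lid's own z axis and vertical below 0.06 rad); the robot touches nothing.
It fails at once if a bystander is shoved more than 30 mm from where it was (distance of any of dropper, vial, screwdriver, phone, case, scissors, tape from where it was at the start of the episode above 0.03 m).
It fails at once if the bottle or the vial is knocked over (angle between any of dropper, vial's own z axis and vertical above 0.35 rad).
It also fails if it takes over 72 s, if anything falls off the work surface, if the arm or the gripper's body presses on something with over 40 N, if the wrist force passes 120 N, or if a joint passes its speed limit or range.

ROBOT

A 6-joint arm with a two-finger parallel gripper is mounted at the origin on the work surface. World frame = base frame: x ahead of the robot, y to its left, z up, the work surface at z = 0. Lengths are in mm, angles in rad, forces in N, time in s.
With the tool pointing down it reaches from about 275 to 750 mm from the base axis. Payload 10.2 kg.
Tool frame: the origin (TCP) lies between the finger pads; the fingertips stand 8 mm ahead of it and the grasp point (between the pads) lies 11 mm behind it; z points along the fingers, y is the line along which they close (so a half turn about z gives the same grasp; the last joint's range is limited). The gripper opens to 85 mm and grips with 20 to 120 N. Pads are 22 mm wide; open, the fingers measure 114 mm over their backs; the gripper's body (76 mm by 85 mm) begins 54 mm behind the grasp point. The pads swing forward as they close: fully open they stand 13 mm farther back than shut.
Start: joints at [1.004, 0.313, 1.498, -0, 1.331, -0.223], TCP at [176.973, 494.279, 239.294] pointing down, gripper open.
Joint ranges: [-2.94, 2.94], [-0.97, 2.17], [0.19, 2.56], [-1.23, 4.37], [0.02, 3.11], [-2.88, 2.88]. Speed limits (rad/s): [2.39, 2.39, 3.01, 3.14, 3.14, 3.14].

INTERFACE

Orientations are given as a unit quaternion [w, x, y, z].
In Python, from rig import * gives the robot as it stands.
- The arm moves only by the shell command python3 -m handwheel 'ROWS' [FORCE]. ROWS is JSON, a list that holds one entry, the list of rows, each a list of 7 numbers: the shift along the world's x, y, z in mm, then the turn, a rotation vector about the world's x, y, z in degrees, then the opening, from -1 (shut) to 1 (fully open). A call has 1 to 8 rows; each row shifts and turns the commanded pose from where the row before left it; what a row does not reach is not made up. A row lasts 1/8 s, in which the tool goes at most 62.5 mm and 10.7 degrees, less where a joint would pass 70% of its speed; a pose out of reach is approached as far as the arm can. A call is refused whole if a number of a shift passes 62.5 or a number of a turn 10.7, either way. A call with a gripper value outside its range is refused whole. The fingers move at their own pace and stop on an object; FORCE is the grip in N (left out, the last holds). Time passes only in rows, so rows that do not move let the fingers close. It gives the time, the measured TCP pose, the force, the opening and the grip force at its end, in the units of the state.
- sense(): the state, without advancing time (a new reading comes with each control period).
- capture(name): name is "scene" or "top" or "wrist"; returns a dict with "image" (480x640x3 uint8, red, green, blue), "fx", "fy", "cx", "cy" (pixels), "rvec" (rotation vector, rad) and "tvec" (3), from world to camera coordinates, as OpenCV has them; the wrist camera has in their place "hand_eye" (4x4, takes a point from camera to tool coordinates, whose origin is the TCP and whose axes are the flange's). Camera axes: x right, y down, z forward; pixel columns grow to the right and rows downward; lengths in mm; the calibration is good to about 2 mm. A picture is of the moment at which its call begins: read the wrist's pose just before it. There is no depth.
- finish_job(): hands the job in; it is judged then, once.
The state is a dict: "time_s": time; "joints": joint angles; "dq": joint speeds; "tau": joint torques, N m; "eef_pos": TCP position; "ee_rot": TCP orientation; "force": force on the tool from outside, world axes, zero at the start; "wrist_torque": the same for the moment, N m; "grip_width": opening from 0.0 (shut) to 1.0 (fully open); "grip_force": force on a finger pad.
Only numpy, scipy, OpenCV 4.12 (cv2) and the standard library are available. Lean on these libraries where they do the work, as an engineer would, in place of code of your own. Each camera call takes 0.05 s, during which the arm holds its last target. There are 200 camera calls.

## Working session

There is one attempt and no reset: what is moved stays moved. The work goes in short steps, Python scripts to look and compute and a shell command to move; the robot and the scene stay as the last step left them, time stands still between calls to the robot, and variables do not carry over. Pictures are saved under pics/ and viewed, at most 10 in all, crops included, and the job is handed in when it is done.

```bash
mkdir -p pics; ls
cat > h.py <<'E'
from rig import *
import numpy as np, cv2
from scipy.spatial.transform import Rotation as R
def save(name,fn):
    c=capture(name); cv2.imwrite('pics/'+fn,c['image'][:,:,::-1]); return c
def ray(c,uv,z,tcp=None):
    # pixel -> world at height z
    K=np.array([[c['fx'],0,c['cx']],[0,c['fy'],c['cy']],[0,0,1]])
    d=np.linalg.inv(K)@np.array([uv[0],uv[1],1.])
    if 'rvec' in c:
        M=R.from_rotvec(np.ravel(c['rvec'])).as_matrix(); o=-M.T@np.ravel(c['tvec']); d=M.T@d
    else:
        H=np.array(c['hand_eye']); p,q=tcp; M=R.from_quat(np.r_[q[1:],q[0]]).as_matrix()
        o=M@H[:3,3]+p; d=M@H[:3,:3]@d
    return o+d*(z-o[2])/d[2]
E
python3 - <<'E'
from h import *
import pickle
s=sense(); print(s['eef_pos'],s['ee_rot'],s['time_s'],s['grip_width'])
D={}
for n in('scene','top'):
    c=save(n,n+'0.png'); D[n]=c
    M=R.from_rotvec(np.ravel(c['rvec'])).as_matrix(); print(n,-M.T@np.ravel(c['tvec']),c['fx'],c['fy'])
pickle.dump(D,open('c.pkl','wb'))
E
```

```text
pics
[176.83491275 494.04616224 238.7352386 ] [-2.47062434e-04  1.71052779e-01  9.85261651e-01 -6.03897671e-04] 0.0 0.9976622284782783
scene [1328.39545808 -633.11982218  941.48260697] 584.2480037745626 584.2480037745626
top [2.72863663e+02 1.07248736e-02 1.09107050e+03] 506.67951896951195 506.67951896951195
```

```bash
ls pics
```

```text
scene0.png
top0.png
```

View pics/top0.png

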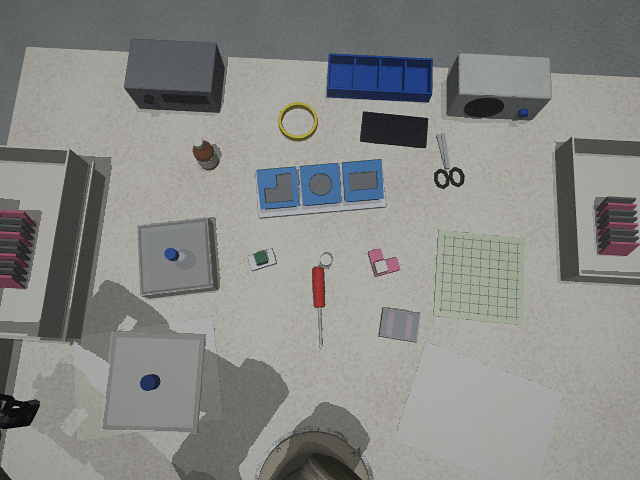

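View pics/scene0.png

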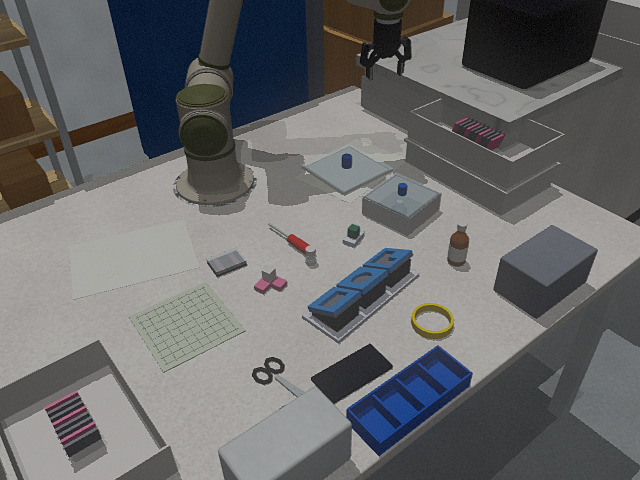

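The top view shows robot x up and y left. The lidded box is at (176,257), knob (171,254). Oblong is at (261,259), vial (326,260) and ell (382,264). The nests run ell, round, oblong at (278,188), (320,184), (363,181). The mat is at (479,277). The round part should be in the box, and the larger lid at (150,382) is the decoy.

Run:
```python
import pickle,cv2
D=pickle.load(open('c.pkl','rb'));im=D['top']['image'][:,:,::-1]
a=cv2.resize(im[150:300,130:290],None,fx=4,fy=4,interpolation=cv2.INTER_CUBIC)  # 640x600
b=cv2.resize(im[150:290,245:405],None,fx=5,fy=4.2857,interpolation=cv2.INTER_CUBIC)
b=cv2.resize(im[155:285,243:413],None,fx=4.7,fy=4.6,interpolation=cv2.INTER_CUBIC)
cv2.imwrite('pics/cb.png',b)
from h import *
c=D['top']
for n,uv,z in [('knobtop',(171,253),83),('boxUL',(138,226),59),('boxUR',(210,218),59),('boxLR',(217,290),59),('boxLL',(140,297),59),('mat1',(438,231),2),('mat2',(524,237),2),('mat3',(520,324),2),('mat4',(434,317),2),('vialtop',(326,257),45),('dropper',(205,158),0),('nUL',(256,171),60),('nUR',(382,160),60),('nLR',(384,200),25),('nLL',(259,211),25),('plLL',(259,217),0),('plLR',(386,206),0)]:
    print(n,ray(c,uv,z).round())
```

```text
knobtop [447. 315.  83.]
boxUL [505. 398.  59.]
boxUR [530. 249.  59.]
boxLR [380. 219.  59.]
boxLL [357. 374.  59.]
mat1 [ 543. -243.    2.]
mat2 [ 540. -432.    2.]
mat3 [ 350. -418.    2.]
mat4 [ 354. -235.    2.]
vialtop [463.   1.  45.]
dropper [685. 289.   0.]
nUL [639. 161.  60.]
nUR [ 679. -108.   60.]
nLR [ 601. -119.   25.]
nLL [561. 152.  25.]
plLL [553. 155.   0.]
plLR [ 595. -127.    0.]
```

View pics/cb.png

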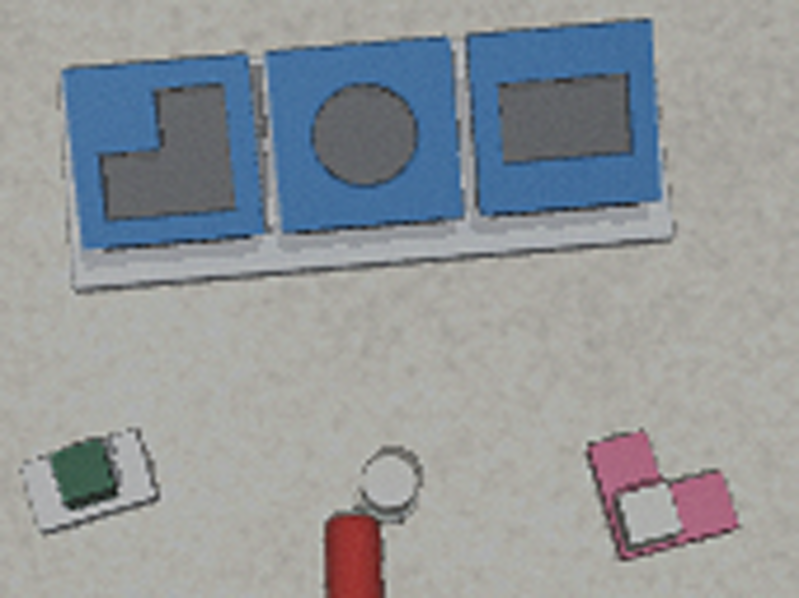

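The crop shows plate corners, e.g. ell plate UL (62,68) and oblong plate LR (661,200). The L pocket has its corner at lower right, with limbs going up and left. The ell part's corner is at (648,513), with limbs going up and right. Now the scene view crop for height.

Run:
```python
import pickle,cv2
D=pickle.load(open('c.pkl','rb'));im=D['scene']['image'][:,:,::-1]
cv2.imwrite('pics/cs.png',cv2.resize(im[215:335,250:420],None,fx=4.7,fy=4.7,interpolation=cv2.INTER_CUBIC))
```

```text
(no output)
```

View pics/cs.png

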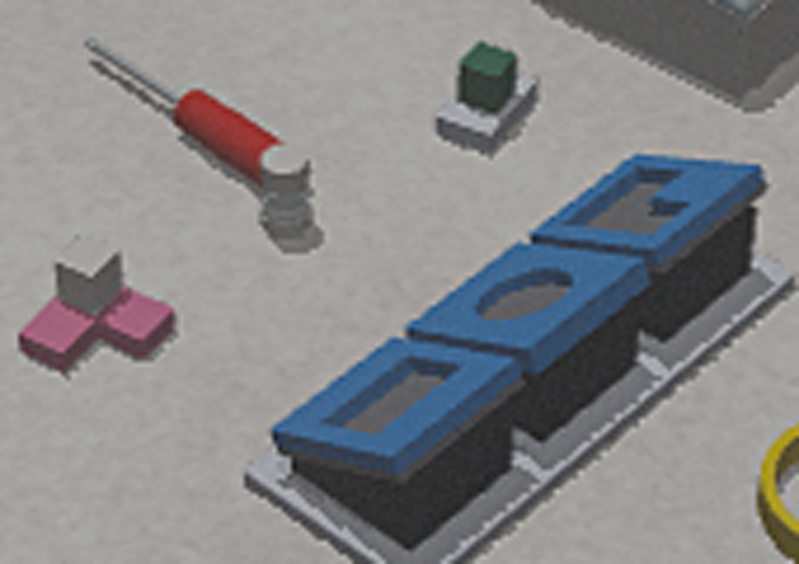

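The scene crop shows the plates' corners cleanly: oblong plate (272,433)–(525,366), ell plate (533,238)–(765,172). I'll fit the models to both views.

```bash
cat > fit.py <<'E'
from h import *
import pickle
from scipy.optimize import least_squares
D=pickle.load(open('c.pkl','rb'))
def proj(c,P):
    p,_=cv2.projectPoints(np.asarray(P,float),np.ravel(c['rvec']).astype(float),np.ravel(c['tvec']).astype(float),np.array([[c['fx'],0,c['cx']],[0,c['fy'],c['cy']],[0,0,1.]]),None); return p[:,0]
T=lambda l:np.array(l)/[4.7,4.6]+[243,155]-.4
S=lambda l:np.array(l)/4.7+[250,215]-.4
c25,s25=np.cos(np.radians(25)),np.sin(np.radians(25))
def rot(yaw): return R.from_euler('z',yaw)*R.from_euler('y',-25,degrees=True)
def fit(f,x0,obs,name):
    r=lambda x:np.concatenate([(proj(D[k],f(x,i))-o).ravel() for k,i,o in obs])
    s=least_squares(r,x0,loss='soft_l1'); e=r(s.x)
    print(name,s.x.round(3),'yaw',np.degrees(s.x[-1]).round(2),'rms px',np.sqrt((e**2).mean()).round(2),np.abs(e).max().round(2)); return s.x
C=[]
for j in(92,0,-92):   # ell, round, oblong
    for a,b in[(42,42),(42,-42),(-42,-42),(-42,42)]: C.append((a,b+j,0))
C=np.array(C,float)   # UL UR LR LL
f=lambda x,i:rot(x[3]).apply(C[i])+x[:3]
top=T([(62,68),(247,53),(266,232),(83,248),(266,51),(449,37),(464,218),(283,233),(466,34),(652,19),(661,200),(480,215)])
sc=S([(765,172),(655,250),(533,238),(637,155),(652,262),(532,352),(408,327),(527,244),(525,366),(397,460),(272,433),(392,340)])
I=np.arange(12)
x=fit(f,[620,20,50,.15],[('top',I,top),('scene',I,sc)],'nest')
x1=fit(f,[620,20,50,.15],[('top',I,top)],'nest top');
L=np.array([(-16,-16),(-16,44),(16,44),(16,16),(44,16),(44,-16)])
pr=lambda p:((proj(D['top'],p)-[243-.4,155-.4])*[4.7,4.6]).round()
for off in [(-14,-14)]:
    P=np.c_[L+off+[0,92],np.zeros(6)]; print(off,pr(rot(x[3]).apply(P)+x[:3]).tolist())
Ri=rot(x[3])
for n,l in(('ell',(-14,78,-9)),('round',(0,0,-9)),('obl',(0,-92,-9))): print('pocket',n,(Ri.apply(l)+x[:3]).round(1))
# parts
E3=np.array([(-14,-14,14),(42,-14,14),(42,14,14),(14,42,14),(-14,42,14),(-12,-12,40),(12,-12,40),(12,12,40),(-12,12,40)],float)
def g(M): return lambda x,i:R.from_euler('z',x[2]).apply(M[i])+[x[0],x[1],0]
# ell: limbs up (+wx) and right(-wy): part +x -> -wy, +y -> +wx  (yaw about -80)
fit(g(E3),[445,-70,-1.4],[('top',np.array([0,1,2,3,4,5,6,7,8]),T([(622,558),(738,527),(722,470),(645,432),(588,442),(628,545),(682,537),(668,483),(615,490)]))],'ell')
O3=np.array([(17,28,14),(17,-28,14),(-17,-28,14),(-17,28,14),(12,12,40),(12,-12,40),(-12,-12,40),(-12,12,40)],float)
fit(g(O3),[460,150,.2],[('top',np.arange(8),T([(24,463),(137,428),(158,490),(41,527),(52,449),(101,437),(111,486),(65,503)]))],'obl')
B=np.array([(75,75,59),(75,-75,59),(-75,-75,59),(-75,75,59)],float)
fit(g(B),[445,312,.15],[('top',np.arange(4),np.array([(138,226),(210,218),(217,290),(140,297)]))],'box')
Mt=np.array([(95,95,2),(95,-95,2),(-95,-95,2),(-95,95,2)],float)
fit(g(Mt),[445,-332,0],[('top',np.arange(4),np.array([(438,231),(524,237),(520,324),(434,317)]))],'mat')
E
python3 fit.py
```

```text
nest [6.20213e+02 2.20550e+01 5.41550e+01 1.45000e-01] yaw 8.32 rms px 0.44 1.1
nest top [6.20372e+02 2.18520e+01 5.32070e+01 1.45000e-01] yaw 8.32 rms px 0.21 0.44
(-14, -14) [[236.0, 209.0], [105.0, 220.0], [98.0, 152.0], [159.0, 147.0], [153.0, 87.0], [223.0, 81.0]]
pocket ell [600.1  97.9  40.1]
pocket round [624.   22.6  46. ]
pocket obl [637.3 -68.4  46. ]
ell [ 451.189 -114.246   -1.265] yaw -72.5 rms px 0.44 1.15
obl [4.57936e+02 1.39566e+02 3.58000e-01] yaw 20.52 rms px 0.5 1.07
box [4.43043e+02 3.11031e+02 1.64000e-01] yaw 9.41 rms px 1.01 2.52
mat [ 4.46973e+02 -3.33147e+02 -3.10000e-02] yaw -1.78 rms px 1.29 3.4
```

Fits are good: the nest RMS is under 0.5 px and the L-pocket offset is confirmed. Moving over the knob.

```bash
python3 -m handwheel '[[[54,-36,0,0,0,0,1],[54,-36,0,0,0,0,1],[54,-36,0,0,0,0,1],[53,-36,-20,0,0,0,1],[53,-37,-30,0,0,0,1],[0,0,-30,0,0,0,0.3],[0,0,0,0,0,0,0.3]]]' 60
cat > look.py <<'E'
import sys
from h import *
s=sense(); c=save('wrist',sys.argv[1]); 
import pickle; pickle.dump((c,s['eef_pos'],s['ee_rot']),open('w.pkl','wb')); print(s['eef_pos'],s['ee_rot'])
E
python3 look.py w1.png
```

```text
time_s: 0.98
eef_pos: [428.0, 323.5, 162.4]
ee_rot: [-0.002, 0.172, 0.985, -0.001]
force: [-0.6, 0.6, -0.5]
grip_width: 0.653
grip_force: 0.0
[428.02871755 323.51508766 162.437354  ] [-0.00207008  0.17150153  0.98518073 -0.00136736]
```

View pics/w1.png

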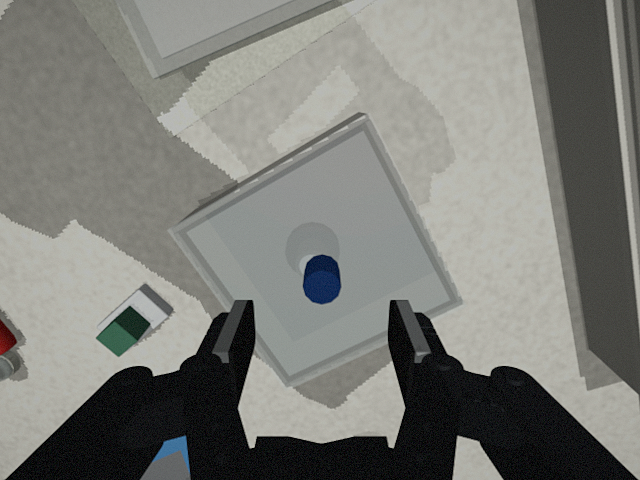

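The wrist view shows the knob's top face at about (322,286), and the fingers clear it.

Run:
```python
from h import *; import pickle
c,p,q=pickle.load(open('w.pkl','rb')); print(ray(c,(322,286),87,(p,q)), sense()['eef_pos'])
```

```text
[447.41502396 316.77493737  87.        ] [428.46380381 324.31055012 164.2384659 ]
```

```bash
python3 -m handwheel '[[[18,-8,0,0,0,0,0.3],[0,0,-30,0,0,0,0.3],[0,0,-30,0,0,0,0.3],[0,0,0,0,0,0,0.3],[0,0,0,0,0,0,0.3]]]'
```

```text
time_s: 1.65
eef_pos: [447.9, 316.7, 106.1]
ee_rot: [0.001, 0.171, 0.985, 0.001]
force: [1.6, -0.1, -0.1]
grip_width: 0.653
grip_force: 0.0
```

```bash
python3 -m handwheel '[[[-1,0,-35,0,0,0,0.3],[0,0,0,0,0,0,0.3],[0,0,0,0,0,0,-1],[0,0,0,0,0,0,-1],[0,0,0,0,0,0,-1],[0,0,0,0,0,0,-1]]]' 60
```

```text
time_s: 2.4
eef_pos: [446.7, 316.7, 71.3]
ee_rot: [0.001, 0.171, 0.985, 0.001]
force: [-0.8, -0.7, 6.9]
grip_width: 0.258
grip_force: 58.4
```

```bash
python3 -m handwheel '[[[0,0,25,0,0,0,-1],[0,0,30,0,0,0,-1],[0,0,30,0,0,0,-1],[0,-35,0,0,0,0,-1],[0,-45,0,0,0,0,-1],[0,-45,0,0,0,0,-1],[0,-45,0,0,0,0,-1],[0,-45,0,0,0,0,-1]]]' && python3 -m handwheel '[[[0,-45,0,0,0,0,-1],[0,-45,0,0,0,0,-1],[0,-45,0,0,0,0,-1],[0,-45,0,0,0,0,-1],[0,-45,0,0,0,0,-1],[0,-45,0,0,0,0,-1],[0,-45,0,0,0,0,-1],[0,-45,0,0,0,0,-1]]]'
```

```text
time_s: 3.4
eef_pos: [445.9, 99.9, 155.3]
ee_rot: [0.001, 0.171, 0.985, 0.0]
force: [-0.3, 0.2, -2.0]
grip_width: 0.259
grip_force: 59.2
time_s: 4.4
eef_pos: [445.8, -260.4, 155.3]
ee_rot: [0.001, 0.171, 0.985, -0.0]
force: [0.7, -0.5, -0.6]
grip_width: 0.261
grip_force: 59.2
```

```bash
python3 -m handwheel '[[[0,-40,-20,0,0,0,-1],[0,-25,-40,0,0,0,-1],[0,0,-40,0,0,0,-1],[0,0,-22,0,0,0,-1],[0,0,-8,0,0,0,-1],[0,0,0,0,0,0,-1]]]'
```

```text
time_s: 5.15
eef_pos: [446.1, -323.9, 25.0]
ee_rot: [0.0, 0.171, 0.985, -0.0]
force: [-0.3, 0.2, -2.4]
grip_width: 0.259
grip_force: 59.2
```

```bash
python3 look.py w2.png
```

```text
[ 446.08402557 -323.9054246    25.0238115 ] [ 2.77274150e-04  1.70973849e-01  9.85275501e-01 -2.31940881e-04]
```

View pics/w2.png

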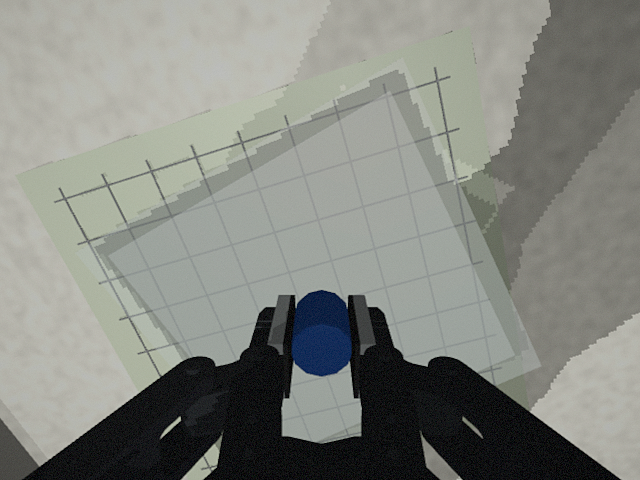

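The lid hangs level over the mat with the knob gripped, well inside the edges. Setting it down, then returning to the box.

```bash
python3 -m handwheel '[[[0,0,-2,0,0,0,-1],[0,0,-1,0,0,0,-1],[0,0,0,0,0,0,-1],[0,0,0,0,0,0,0.3],[0,0,0,0,0,0,0.3],[0,0,0,0,0,0,0.3],[0,0,40,0,0,0,0.3],[0,0,60,0,0,0,0.3]]]' && python3 -m handwheel '[[[0,50,55,0,0,0,0.3],[0,55,0,0,0,0,0.3],[0,55,0,0,0,0,0.3],[0,55,0,0,0,0,0.3],[0,55,0,0,0,0,0.3],[0,55,0,0,0,0,0.3],[0,55,0,0,0,0,0.3],[0,55,0,0,0,0,0.3]]]' && python3 -m handwheel '[[[0,55,0,0,0,0,0.3],[0,55,0,0,0,0,0.3],[0,50,0,0,0,0,0.3],[0,45,0,0,0,0,0.3],[-20,0,0,0,0,0,0.3],[0,0,0,0,0,0,0.3],[0,0,0,0,0,0,0.3]]]' && python3 look.py w3.png
```

```text
time_s: 6.2
eef_pos: [445.2, -323.1, 121.3]
ee_rot: [-0.001, 0.171, 0.985, 0.001]
force: [0.3, -1.6, 0.7]
grip_width: 0.646
grip_force: 0.0
time_s: 7.2
eef_pos: [445.6, 105.1, 167.8]
ee_rot: [0.0, 0.171, 0.985, 0.0]
force: [0.0, -0.5, 0.4]
grip_width: 0.648
grip_force: 0.0
time_s: 8.07
eef_pos: [426.4, 308.0, 167.8]
ee_rot: [0.0, 0.171, 0.985, 0.0]
force: [0.5, -1.0, -0.2]
grip_width: 0.646
grip_force: 0.0
[426.40275219 308.03125641 167.77449639] [2.44909891e-04 1.71354332e-01 9.85209430e-01 1.12168273e-04]
```

View pics/w3.png

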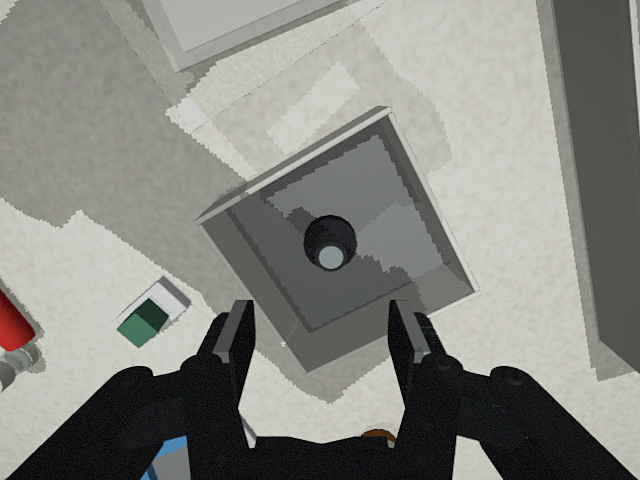

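The round part stands in the box: barrel top at (331,257), foot centre about (330,241).

Run:
```python
from h import *; import pickle
c,p,q=pickle.load(open('w.pkl','rb')); print(ray(c,(331,257),40,(p,q)),ray(c,(330,240),14,(p,q)))
```

```text
[450.86706565 307.07242422  40.        ] [447.02179569 308.26078682  14.        ]
```

```bash
python3 -m handwheel '[[[24,-1,0,0,0,0,0.3],[0,0,-45,0,0,0,0.3],[0,0,-45,0,0,0,0.3],[0,0,-35,0,0,0,0.3],[0,0,-18,0,0,0,0.3],[0,0,0,0,0,0,0.3]]]' 20
```

```text
time_s: 8.88
eef_pos: [449.8, 306.6, 23.6]
ee_rot: [-0.001, 0.172, 0.985, -0.001]
force: [-0.1, 0.3, -0.3]
grip_width: 0.647
grip_force: 0.0
```

```bash
python3 -m handwheel '[[[0,0,1,0,0,0,-1],[0,0,0,0,0,0,-1],[0,0,0,0,0,0,-1],[0,0,0,0,0,0,-1],[0,0,0,0,0,0,0.1],[0,0,0,0,0,0,0.1],[0,0,0,0,0,-9,0.1],[0,0,0,0,0,-9,0.1]]]' 20; python3 -m handwheel '[[[0,0,0,0,0,-9,0.1],[0,0,0,0,0,-9,0.1],[0,0,0,0,0,-9,0.1],[0,0,0,0,0,-9,0.1],[0,0,0,0,0,-9,0.1],[0,0,0,0,0,-9,0.1],[0,0,0,0,0,-9,0.1],[0,0,0,0,0,-9,0.1]]]';python3 -m handwheel '[[[0,0,0,0,0,0,0.1],[0,0,0,0,0,0,0.1],[0,0,0,0,0,0,-1],[0,0,0,0,0,0,-1],[0,0,0,0,0,0,-1],[0,0,0,0,0,0,-1],[0,0,0,0,0,0,-1]]]' 60
```

```text
time_s: 9.88
eef_pos: [449.7, 307.3, 25.5]
ee_rot: [-0.0, 0.326, 0.946, -0.0]
force: [-0.1, 0.1, 0.3]
grip_width: 0.549
grip_force: 0.0
time_s: 10.88
eef_pos: [449.7, 307.4, 25.5]
ee_rot: [-0.0, 0.819, 0.574, -0.0]
force: [0.4, -0.7, 0.4]
grip_width: 0.549
grip_force: 0.0
time_s: 11.75
eef_pos: [450.0, 307.4, 25.9]
ee_rot: [0.0, 0.818, 0.576, 0.0]
force: [-0.1, 0.1, 5.9]
grip_width: 0.258
grip_force: 58.9
```

```bash
cat > go.py <<'E'
import sys
from h import *
# usage: pocket  tcpheight  closing-yaw-deg(relative to nest x of tool y)  standoff
P={'ell':(600.1,97.9,40.1),'round':(624.,22.6,46.),'obl':(637.3,-68.4,46.)}
n,h,a,so=sys.argv[1],float(sys.argv[2]),float(sys.argv[3]),float(sys.argv[4])
Rn=R.from_euler('z',8.32,degrees=True)*R.from_euler('y',-25,degrees=True)
t=np.array(P[n])+Rn.apply([0,0,h+so])
# tool: z=-n, y at angle a from nest x
M=np.array([[np.sin(np.radians(a)),np.cos(np.radians(a)),0],[-np.cos(np.radians(a)),np.sin(np.radians(a)),0],[0,0,-1]])
if np.linalg.det(M)<0: M[:,0]*=-1
s=sense();q=s['ee_rot'];C=R.from_quat(np.r_[q[1:],q[0]])
print('target',t.round(1),'delta',(t-s['eef_pos']).round(1),'rotvec',np.degrees((Rn*R.from_matrix(M)*C.inv()).as_rotvec()).round(1),'n',Rn.apply([0,0,1]).round(3),'joints',np.round(s['joints'],2))
E
python3 -m handwheel '[[[0,0,20,0,0,0,-1],[0,0,50,0,0,0,-1],[0,0,50,0,0,0,-1],[0,0,40,0,0,0,-1],[25,-48,0,0,0,9.3,-1],[25,-48,0,0,0,9.3,-1],[25,-48,0,0,0,9.3,-1],[25,-48,0,0,0,0,-1]]]' && python3 -m handwheel '[[[23,-48,0,1.2,-8.2,0,-1],[23,-48,0,1.2,-8.2,0,-1],[0,0,-20,1.2,-8.2,0,-1],[0,0,-20,0,0,0,-1],[0,0,0,0,0,0,-1]]]' && python3 go.py round 25.5 0 40
```

```text
time_s: 12.75
eef_pos: [550.1, 113.7, 185.0]
ee_rot: [-0.0, 0.654, 0.756, -0.0]
force: [0.5, 0.8, 0.0]
grip_width: 0.255
grip_force: 58.9
time_s: 13.38
eef_pos: [594.8, 19.4, 143.9]
ee_rot: [0.139, 0.64, 0.738, 0.162]
force: [-0.9, 0.6, -0.5]
grip_width: 0.257
grip_force: 59.2
target [596.6  18.6 105.4] delta [  1.8  -0.8 -38.5] rotvec [-0.1 -0.4  0.1] n [-0.418 -0.061  0.906] joints [-0.23  0.37  1.75  0.26  0.63 -0.55]
```

```bash
python3 -m handwheel '[[[2,-1,-38,-0.1,-0.4,0.1,-1],[7,1,-15.5,0,0,0,-1],[6,1,-12,0,0,0,-1],[0,0,0,0,0,0,-1],[0,0,0,0,0,0,-1]]]' && python3 go.py round 25.5 0 0; python3 look.py w4.png
```

```text
time_s: 14.0
eef_pos: [611.2, 20.4, 81.0]
ee_rot: [0.144, 0.638, 0.738, 0.165]
force: [0.3, -0.0, -0.9]
grip_width: 0.257
grip_force: 59.1
target [613.3  21.   69.1] delta [  2.1   0.7 -11.9] rotvec [ 0.1  0.3 -0. ] n [-0.418 -0.061  0.906] joints [-0.22  0.5   1.76  0.33  0.49 -0.62]
[611.1901281   20.37072865  80.98283266] [0.1440839  0.63782022 0.7383696  0.16503188]
```

View pics/w4.png

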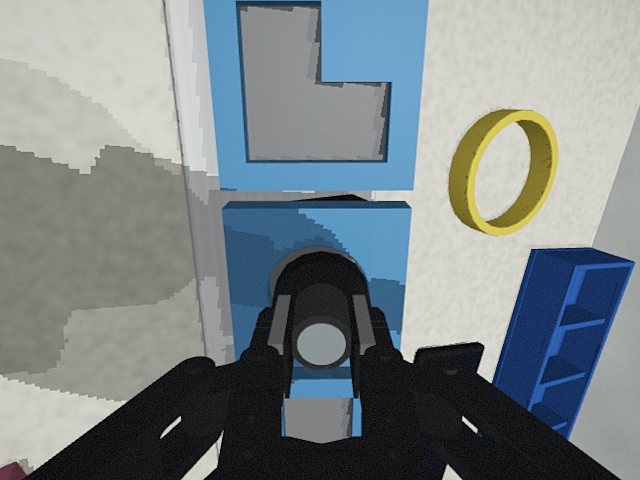

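The part hovers just above the round pocket. The ell pocket rim is visible with corners (247,160), (387,160), (390,83), (320,82), and the plate edge corners are at (223,208), (410,208). I'll use these to check the nest fit.

```bash
cat > chk.py <<'E'
from h import *; import pickle
c,p,q=pickle.load(open('w.pkl','rb'))
Rn=R.from_euler('z',8.32,degrees=True)*R.from_euler('y',-25,degrees=True); O=np.array([620.2,22.05,54.15])
def nest(uv):
    d=np.array([(uv[0]-c['cx'])/c['fx'],(uv[1]-c['cy'])/c['fy'],1]);H=np.array(c['hand_eye']);M=R.from_quat(np.r_[q[1:],q[0]])
    o=Rn.inv().apply(M.apply(H[:3,3])+p-O); d=Rn.inv().apply(M.apply(H[:3,:3]@d)); return (o-d*o[2]/d[2])[:2].round(1)
E
python3 - <<'E'
from chk import *
for uv,e in [((247,160),(-30,62)),((387,160),(30,62)),((390,83),(30,94)),((320,82),(-2+0,94)),((222,208),(-42,42)),((411,208),(42,42)),((218,190),(-42,50)),((414,190),(42,50))]: print(uv,nest(uv),'expect',e)
E
```

```text
(247, 160) [-28.5  61.5] expect (-30, 62)
(387, 160) [30.7 61.6] expect (30, 62)
(390, 83) [30.1 91.8] expect (30, 94)
(320, 82) [ 2.3 92.1] expect (-2, 94)
(222, 208) [-40.8  40.5] expect (-42, 42)
(411, 208) [42.5 40.6] expect (42, 42)
(218, 190) [-41.8  48.6] expect (-42, 50)
(414, 190) [43.2 48.7] expect (42, 50)
```

```bash
python3 -m handwheel '[[[-2.2,-0.3,-1.1,0,0,0,-1],[2,0.2,-4.3,0,0,0,-1],[0,0,0,0,0,0,-1],[1.2,0.1,-2.6,0,0,0,-1],[0,0,0,0,0,0,-1]]]' && python3 go.py round 25.5 0 0
```

```text
time_s: 14.68
eef_pos: [611.8, 20.4, 71.9]
ee_rot: [0.143, 0.638, 0.738, 0.165]
force: [-0.5, -0.5, -1.1]
grip_width: 0.254
grip_force: 59.1
target [613.3  21.   69.1] delta [ 1.5  0.7 -2.8] rotvec [0.1 0.2 0. ] n [-0.418 -0.061  0.906] joints [-0.22  0.52  1.76  0.34  0.47 -0.64]
```

```bash
python3 -m handwheel '[[[0.8,0.1,-1.6,0,0,0,-1],[0,0,0,0,0,0,-1],[0.4,0.1,-0.9,0,0,0,-1],[0,0,0,0,0,0,-1]]]' && python3 go.py round 25.5 0 0
```

```text
time_s: 15.18
eef_pos: [613.0, 20.5, 69.6]
ee_rot: [0.144, 0.638, 0.738, 0.165]
force: [-0.0, -0.0, -1.9]
grip_width: 0.255
grip_force: 59.3
target [613.3  21.   69.1] delta [ 0.3  0.5 -0.5] rotvec [0.1 0.3 0. ] n [-0.418 -0.061  0.906] joints [-0.22  0.52  1.76  0.34  0.47 -0.64]
```

```bash
python3 -m handwheel '[[[0.4,0.1,-0.9,0,0,0,-1],[0,0,0,0,0,0,-1]]]' && python3 -m handwheel '[[[0.4,0.1,-0.9,0,0,0,-1],[0,0,0,0,0,0,-1]]]'
```

```text
time_s: 15.42
eef_pos: [613.2, 20.5, 69.5]
ee_rot: [0.144, 0.638, 0.738, 0.165]
force: [-9.2, -1.5, 9.9]
grip_width: 0.259
grip_force: 60.9
time_s: 15.68
eef_pos: [613.3, 20.5, 69.5]
ee_rot: [0.144, 0.638, 0.739, 0.165]
force: [-20.7, -4.5, 23.0]
grip_width: 0.251
grip_force: 62.7
```

The round part is seated on the floor by contact. Relax, release, retreat along the normal, and head for the ell.

```bash
python3 -m handwheel '[[[-0.7,-0.1,1.5,0,0,0,-1],[0,0,0,0,0,0,0.0],[0,0,0,0,0,0,0.1],[-4,-0.6,9,0,0,0,0.1],[-10,-1.5,22,0,0,0,0.1],[-12,-2,28,0,0,0,0.1],[-30,-30,0,-1.2,8.2,0,0.1],[-35,-35,10,-1.2,8.2,0,0.1]]]' 20 && python3 -m handwheel '[[[-35,-35,10,-1.2,8.2,0,0.1],[-30,-30,0,0,0,9.2,0.1],[-18,0,0,0,0,0,0.1],[0,0,0,0,0,0,0.1],[0,0,0,0,0,0,0.1]]]' && python3 look.py w5.png
```

```text
time_s: 16.68
eef_pos: [520.7, -49.1, 139.2]
ee_rot: [0.049, 0.652, 0.755, 0.055]
force: [0.2, 0.4, -0.2]
grip_width: 0.55
grip_force: 0.0
time_s: 17.3
eef_pos: [439.7, -113.4, 148.7]
ee_rot: [0.003, 0.591, 0.807, 0.002]
force: [0.2, -0.4, -0.1]
grip_width: 0.55
grip_force: 0.0
[ 439.74654226 -113.38780791  148.68617353] [0.00316957 0.59086175 0.80676347 0.00224841]
```

View pics/w5.png

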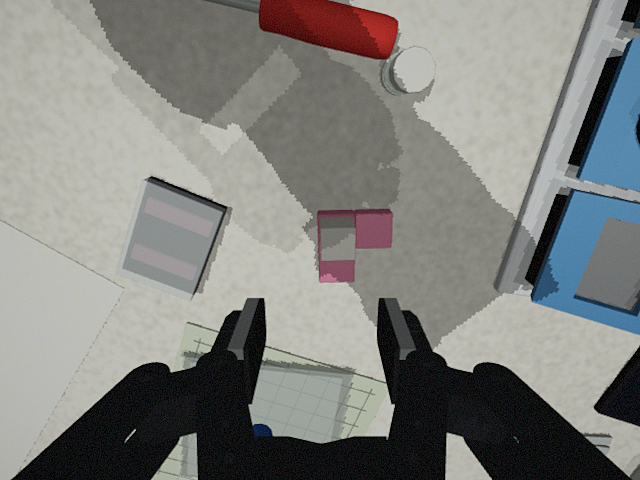

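The ell lies at yaw as fitted (edges image-aligned). Its foot corners are (318,211), (391,209), (319,282).

Run:
```python
from h import *; import pickle
c,p,q=pickle.load(open('w.pkl','rb')); print(ray(c,(336.8,229),14,(p,q)))
a,b,d=[ray(c,u,14,(p,q))[:2] for u in((318,211),(391,209),(319,282))]
print(np.linalg.norm(b-a),np.linalg.norm(d-a),[np.degrees(np.arctan2(*(v-a)[::-1])) for v in(b,d)],'tool y yaw',np.degrees(np.arctan2(q[2]**2-q[1]**2,2*q[1]*q[2])), sense()['eef_pos'])
```

```text
[ 452.9636521  -113.64218916   14.        ]
53.40458125524971 57.509040174903205 [np.float64(19.171093276352156), np.float64(-71.71539485747994)] tool y yaw 17.562997325838115 [ 439.78504386 -113.30469926  148.54769487]
```

```bash
python3 -m handwheel '[[[12,-0.7,0,0,0,0,0.1],[0,0,-45,0,0,0,0.1],[0,0,-45,0,0,0,0.1],[0,0,-26,0,0,0,0.1],[0,0,-6,0,0,0,0.1],[0,0,0,0,0,0,0.1]]]' && python3 -m handwheel '[[[0,0,0,0,0,0,-1],[0,0,0,0,0,0,-1],[0,0,0,0,0,0,-1],[0,0,0,0,0,0,0.1],[0,0,0,0,0,0,0.1]]]' 20
```

```text
time_s: 18.1
eef_pos: [451.8, -114.2, 26.6]
ee_rot: [0.003, 0.591, 0.807, 0.002]
force: [-0.1, -1.0, -0.4]
grip_width: 0.547
grip_force: 0.0
time_s: 18.73
eef_pos: [451.1, -114.1, 26.3]
ee_rot: [0.003, 0.591, 0.807, 0.002]
force: [0.0, 1.1, -0.8]
grip_width: 0.55
grip_force: 0.0
```

```bash
python3 -m handwheel '[[[0,0,0,0,0,-10,0.1],[0,0,0,0,0,-10,0.1],[0,0,0,0,0,-10,0.1],[0,0,0,0,0,-10,0.1],[0,0,0,0,0,-10,0.1],[0,0,0,0,0,-10,0.1],[0,0,0,0,0,-10,0.1],[0,0,0,0,0,-10,0.1]]]' && python3 -m handwheel '[[[0,0,0,0,0,-10,0.1],[0,0,0,0,0,0,0.1],[0,0,0,0,0,0,0.1],[0,0,0,0,0,0,-1],[0,0,0,0,0,0,-1],[0,0,0,0,0,0,-1],[0,0,0,0,0,0,-1]]]' 60
python3 go.py ell 26 0 40
```

```text
time_s: 19.73
eef_pos: [451.0, -114.1, 26.2]
ee_rot: [0.003, 0.972, 0.235, -0.0]
force: [-0.8, -0.6, 0.7]
grip_width: 0.548
grip_force: 0.0
time_s: 20.6
eef_pos: [451.2, -114.2, 26.5]
ee_rot: [0.004, 0.988, 0.153, -0.0]
force: [-0.4, 0.5, 6.0]
grip_width: 0.27
grip_force: 59.4
target [572.5  93.9  99.9] delta [121.3 208.1  73.4] rotvec [-14.1 -22.7  79.4] n [-0.418 -0.061  0.906] joints [-0.5   0.49  1.9  -0.01  0.75  0.77]
```

```bash
python3 -m handwheel '[[[0,0,30,0,0,0,-1],[0,0,50,0,0,0,-1],[0,0,50,0,0,10.1,-1],[15,30,0,0,0,10.1,-1],[15,30,0,0,0,10.1,-1],[15,30,0,0,0,10.1,-1],[15,30,0,0,0,10.1,-1],[15,30,0,0,0,10.1,-1]]]' && python3 -m handwheel '[[[15,30,0,0,0,10.1,-1],[15,28,0,0,0,10.1,-1],[16,0,0,1.2,-8.2,0,-1],[0,0,0,1.2,-8.2,0,-1],[0,0,0,1.2,-8.2,0,-1],[0,0,0,0,0,0,-1]]]' && python3 go.py ell 26 0 40
```

```text
time_s: 21.6
eef_pos: [526.3, 36.9, 155.9]
ee_rot: [0.003, 0.774, 0.633, 0.001]
force: [0.7, -0.9, -1.0]
grip_width: 0.268
grip_force: 59.1
time_s: 22.35
eef_pos: [570.5, 93.9, 155.3]
ee_rot: [0.142, 0.638, 0.739, 0.164]
force: [0.3, 0.1, -0.4]
grip_width: 0.263
grip_force: 59.1
target [572.5  93.9  99.9] delta [  2.   -0.  -55.4] rotvec [0.1 0.1 0. ] n [-0.418 -0.061  0.906] joints [-0.08  0.32  1.79  0.16  0.61 -0.34]
```

```bash
python3 -m handwheel '[[[2.6,-0.7,-30,0,0,0,-1],[0,0,-25.2,0,0,0,-1],[10.9,1.6,-23.6,0,0,0,-1],[0,0,0,0,0,0,-1],[0,0,0,0,0,0,-1]]]' && python3 go.py ell 26 0 14; python3 look.py w6.png
```

```text
time_s: 22.98
eef_pos: [586.1, 94.8, 78.3]
ee_rot: [0.144, 0.638, 0.738, 0.165]
force: [0.6, -0.2, -0.2]
grip_width: 0.266
grip_force: 59.1
target [583.4  95.5  76.4] delta [-2.7  0.6 -2. ] rotvec [ 0.1  0.3 -0. ] n [-0.418 -0.061  0.906] joints [-0.08  0.47  1.81  0.22  0.43 -0.4 ]
[586.09408464  94.82106102  78.31147166] [0.14356089 0.63786679 0.73849391 0.16475127]
```

View pics/w6.png

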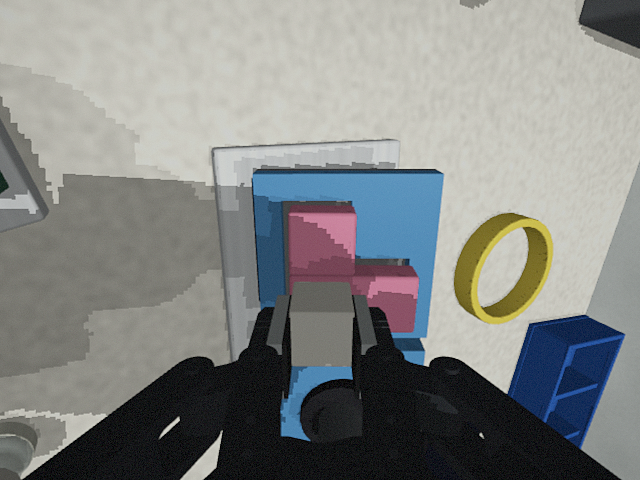

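The ell sits aligned over the L pocket, about 3 mm too far up-slope. That gets corrected, then inserted.

```bash
python3 -m handwheel '[[[-2.4,-0.3,-1.1,0,0.1,0,-1],[1.2,0.2,-2.7,0,0,0,-1],[1.2,0.2,-2.7,0,0,0,-1],[0,0,0,0,0,0,-1]]]' && python3 go.py ell 26 0 0 && python3 -m handwheel '[[[0.8,0.1,-1.8,0,0,0,-1],[0,0,0,0,0,0,-1],[0.8,0.1,-1.8,0,0,0,-1],[0,0,0,0,0,0,-1]]]' && python3 go.py ell 26 0 0
```

```text
time_s: 23.52
eef_pos: [585.6, 94.9, 70.8]
ee_rot: [0.143, 0.638, 0.739, 0.164]
force: [-0.2, -0.4, -0.6]
grip_width: 0.264
grip_force: 59.1
target [589.2  96.3  63.7] delta [ 3.6  1.5 -7.1] rotvec [0.1 0.1 0. ] n [-0.418 -0.061  0.906] joints [-0.08  0.49  1.82  0.23  0.42 -0.41]
time_s: 24.02
eef_pos: [587.2, 95.1, 67.2]
ee_rot: [0.143, 0.638, 0.738, 0.164]
force: [-1.5, 0.1, -0.6]
grip_width: 0.268
grip_force: 59.1
target [589.2  96.3  63.7] delta [ 2.   1.3 -3.6] rotvec [0.1 0.1 0. ] n [-0.418 -0.061  0.906] joints [-0.08  0.49  1.82  0.23  0.41 -0.41]
```

```bash
python3 -m handwheel '[[[1.2,0.2,-1.7,0,0,0,-1],[0,0,0,0,0,0,-1],[0.6,0.1,-1.3,0,0,0,-1],[0,0,0,0,0,0,-1]]]' && python3 -m handwheel '[[[0.4,0.1,-0.9,0,0,0,-1],[0,0,0,0,0,0,-1]]]' && python3 go.py ell 26 0 0 && python3 -m handwheel '[[[0.4,0.1,-0.9,0,0,0,-1],[0,0,0,0,0,0,-1]]]' && python3 go.py ell 26 0 0
```

```text
time_s: 24.52
eef_pos: [589.0, 95.4, 64.3]
ee_rot: [0.143, 0.638, 0.739, 0.164]
force: [-0.7, -0.3, -0.6]
grip_width: 0.271
grip_force: 59.1
time_s: 24.78
eef_pos: [589.1, 95.4, 64.2]
ee_rot: [0.143, 0.638, 0.739, 0.164]
force: [-9.2, -2.7, 10.8]
grip_width: 0.268
grip_force: 61.1
target [589.2  96.3  63.7] delta [ 0.1  0.9 -0.5] rotvec [ 0.1  0.1 -0. ] n [-0.418 -0.061  0.906] joints [-0.07  0.5   1.81  0.23  0.41 -0.41]
time_s: 25.02
eef_pos: [589.2, 95.4, 64.2]
ee_rot: [0.143, 0.638, 0.739, 0.164]
force: [-20.7, -5.0, 24.9]
grip_width: 0.269
grip_force: 63.5
target [589.2  96.3  63.7] delta [ 0.   0.9 -0.5] rotvec [ 0.1  0.1 -0. ] n [-0.418 -0.061  0.906] joints [-0.07  0.5   1.81  0.23  0.41 -0.41]
```

Floor contact at the expected depth. Release and go to the oblong.

```bash
python3 -m handwheel '[[[-0.7,-0.1,1.5,0,0,0,-1],[0,0,0,0,0,0,0.0],[0,0,0,0,0,0,0.1],[-4,-0.6,9,0,0,0,0.1],[-10,-1.5,22,0,0,0,0.1],[-12,-2,28,0,0,0,0.1],[-30,10,15,-1.2,8.2,0,0.1],[-30,10,15,-1.2,8.2,0,0.1]]]' 20 && python3 -m handwheel '[[[-35,13,0,-1.2,8.2,6,0.1],[-11,15,0,0,0,6.2,0.1],[0,0,0,0,0,0,0.1],[0,0,0,0,0,0,0.1]]]'
python3 - <<'E'
from fit import *
import sys
s=sense();c=save('wrist','w7.png');im=c['image'];p,q=s['eef_pos'],s['ee_rot'];print(p,q)
hsv=cv2.cvtColor(im,cv2.COLOR_RGB2HSV);m=cv2.inRange(hsv,(50,60,20),(95,255,255))
n,l,st,ce=cv2.connectedComponentsWithStats(m)
for i in range(1,n):
    if st[i,4]>150: 
        r=cv2.minAreaRect(np.argwhere(l==i)[:,::-1].astype(np.float32)); print(st[i],ce[i],r,ray(c,ce[i],30,(p,q)))
b=l
# predicted projection of fitted oblong in wrist
H=np.array(c['hand_eye']);M=R.from_quat(np.r_[q[1:],q[0]])
P=R.from_euler('z',.358).apply(O3)+[457.9,139.6,0]
X=(M.inv().apply(P-p)-H[:3,3])@H[:3,:3]
print((X[:,:2]/X[:,2:]*[c['fx'],c['fy']]+[c['cx'],c['cy']]).round().tolist())
E
```

```text
time_s: 26.02
eef_pos: [502.0, 111.2, 154.7]
ee_rot: [0.049, 0.652, 0.754, 0.054]
force: [-0.2, -0.1, -0.7]
grip_width: 0.551
grip_force: 0.0
time_s: 26.52
eef_pos: [457.4, 138.9, 153.3]
ee_rot: [-0.001, 0.571, 0.821, 0.004]
force: [-0.5, 1.0, 0.1]
grip_width: 0.547
grip_force: 0.0
nest [6.20213e+02 2.20550e+01 5.41550e+01 1.45000e-01] yaw 8.32 rms px 0.44 1.1
nest top [6.20372e+02 2.18520e+01 5.32070e+01 1.45000e-01] yaw 8.32 rms px 0.21 0.44
(-14, -14) [[236.0, 209.0], [105.0, 220.0], [98.0, 152.0], [159.0, 147.0], [153.0, 87.0], [223.0, 81.0]]
pocket ell [600.1  97.9  40.1]
pocket round [624.   22.6  46. ]
pocket obl [637.3 -68.4  46. ]
ell [ 451.189 -114.246   -1.265] yaw -72.5 rms px 0.44 1.15
obl [4.57936e+02 1.39566e+02 3.58000e-01] yaw 20.52 rms px 0.5 1.07
box [4.43043e+02 3.11031e+02 1.64000e-01] yaw 9.41 rms px 1.01 2.52
mat [ 4.46973e+02 -3.33147e+02 -3.10000e-02] yaw -1.78 rms px 1.29 3.4
[457.42961962 138.92395538 153.34961503] [-6.63321366e-04  5.70674070e-01  8.21166740e-01  3.98123103e-03]
[ 306  209   34   41 1373] [322.39475601 229.16387473] ((322.5, 229.0), (40.0, 33.0), 90.0) [458.66652087 139.83785354  30.        ]
[[344.0, 186.0], [343.0, 257.0], [299.0, 257.0], [298.0, 186.0], [339.0, 217.0], [339.0, 250.0], [304.0, 250.0], [304.0, 217.0]]
```

The wrist blob matches the fitted oblong pose to about 1 px, so I grasp it.

```bash
python3 -m handwheel '[[[1,0.8,-30,0,0,0,0.1],[0,0,-45,0,0,0,0.1],[0,0,-45,0,0,0,0.1],[0,0,-7,0,0,0,0.1],[0,0,0,0,0,0,0.1]]]' && python3 -m handwheel '[[[0,0,0,0,0,0,-1],[0,0,0,0,0,0,-1],[0,0,0,0,0,0,-1],[0,0,0,0,0,0,0.1],[0,0,0,0,0,0,0.1],[0,0,0,0,0,-10,0.1],[0,0,0,0,0,-10,0.1],[0,0,0,0,0,-10,0.1]]]' 20
```

```text
time_s: 27.2
eef_pos: [458.8, 139.9, 26.9]
ee_rot: [-0.001, 0.57, 0.822, 0.004]
force: [0.5, -0.3, 0.1]
grip_width: 0.548
grip_force: 0.0
time_s: 28.2
eef_pos: [458.1, 140.1, 26.2]
ee_rot: [0.0, 0.765, 0.644, 0.004]
force: [-0.6, -0.6, 0.9]
grip_width: 0.547
grip_force: 0.0
```

```bash
python3 -m handwheel '[[[0,0,0,0,0,-10,0.1],[0,0,0,0,0,-10,0.1],[0,0,0,0,0,-10,0.1],[0,0,0,0,0,-10,0.1],[0,0,0,0,0,-10,0.1],[0,0,0,0,0,-10,0.1],[0,0,0,0,0,0,0.1],[0,0,0,0,0,0,0.1]]]' && python3 -m handwheel '[[[0,0,0,0,0,0,-1],[0,0,0,0,0,0,-1],[0,0,0,0,0,0,-1],[0,0,0,0,0,0,-1]]]' 60 && python3 go.py obl 26 -90 40
```

```text
time_s: 29.2
eef_pos: [458.1, 140.2, 26.2]
ee_rot: [0.002, 0.984, 0.18, 0.003]
force: [-0.5, -0.6, 0.3]
grip_width: 0.55
grip_force: 0.0
time_s: 29.7
eef_pos: [458.4, 140.2, 26.4]
ee_rot: [0.002, 0.984, 0.178, 0.004]
force: [-0.3, -0.3, 5.3]
grip_width: 0.264
grip_force: 59.6
target [609.7 -72.4 105.8] delta [ 151.3 -212.6   79.4] rotvec [  6.4 -23.8 -12. ] n [-0.418 -0.061  0.906] joints [ 0.05  0.51  1.86 -0.    0.77  1.27]
```

```bash
python3 -m handwheel '[[[0,0,30,0,0,0,-1],[0,0,50,0,0,0,-1],[0,0,55,0,0,-6,-1],[25,-35,0,0,0,-6.2,-1],[25,-35,0,0,0,0,-1],[25,-35,0,0,0,0,-1],[25,-35,0,0,0,0,-1],[25,-35,0,0,0,0,-1]]]' && python3 -m handwheel '[[[26,-37,0,1.2,-8.2,0,-1],[0,0,0,1.2,-8.2,0,-1],[0,0,0,1.2,-8.2,0,-1],[0,0,0,0,0,0,-1],[0,0,0,0,0,0,-1]]]' && python3 go.py obl 26 -90 40
```

```text
time_s: 30.7
eef_pos: [583.5, -36.0, 160.5]
ee_rot: [0.002, 0.997, 0.073, 0.003]
force: [0.3, 0.1, -0.1]
grip_width: 0.27
grip_force: 59.2
time_s: 31.32
eef_pos: [609.5, -71.9, 161.4]
ee_rot: [-0.013, 0.974, 0.071, 0.217]
force: [0.9, -0.2, -0.6]
grip_width: 0.27
grip_force: 59.3
target [609.7 -72.4 105.8] delta [  0.2  -0.6 -55.5] rotvec [0.3 0.2 0.1] n [-0.418 -0.061  0.906] joints [-0.4   0.39  1.67  0.33  0.72  0.82]
```

```bash
python3 -m handwheel '[[[0.7,-1.4,-30,0.3,0.2,0.1,-1],[0,0,-25.3,0,0,0,-1],[8.4,1.2,-18.1,0,0,0,-1],[0,0,0,0,0,0,-1],[0,0,0,0,0,0,-1]]]' && python3 go.py obl 26 -90 20
python3 - <<'E'
from chk import *
E
python3 - <<'E'
from h import *;import pickle
s=sense();c=save('wrist','w8.png');p,q=s['eef_pos'],s['ee_rot']
hsv=cv2.cvtColor(c['image'],cv2.COLOR_RGB2HSV);print((cv2.inRange(hsv,(98,100,60),(112,255,255))>0).sum())
pickle.dump((c,p,q),open('w.pkl','wb'))
E
```

```text
time_s: 31.95
eef_pos: [618.8, -72.0, 88.5]
ee_rot: [-0.016, 0.974, 0.071, 0.217]
force: [-0.0, -0.1, -0.3]
grip_width: 0.268
grip_force: 59.3
target [618.1 -71.2  87.7] delta [-0.7  0.8 -0.9] rotvec [-0.   0.1 -0. ] n [-0.418 -0.061  0.906] joints [-0.39  0.51  1.7   0.41  0.58  0.73]
38500
```

```bash
python3 -m handwheel '[[[-0.4,0,-0.2,0,0,0,-1],[2,0.3,-4.5,0,0,0,-1],[2,0.3,-4.5,0,0,0,-1],[0,0,0,0,0,0,-1]]]' && python3 go.py obl 26 -90 0 && python3 -m handwheel '[[[1,0.1,-2.2,0,0,0,-1],[0,0,0,0,0,0,-1],[0.8,0.1,-1.8,0,0,0,-1],[0,0,0,0,0,0,-1]]]' && python3 go.py obl 26 -90 0
```

```text
time_s: 32.5
eef_pos: [621.7, -71.3, 77.9]
ee_rot: [-0.016, 0.974, 0.071, 0.216]
force: [-0.0, -1.0, -1.2]
grip_width: 0.265
grip_force: 59.3
target [626.4 -70.   69.6] delta [ 4.7  1.3 -8.4] rotvec [-0.1 -0.   0. ] n [-0.418 -0.061  0.906] joints [-0.39  0.54  1.7   0.42  0.56  0.72]
time_s: 33.0
eef_pos: [623.6, -71.2, 74.4]
ee_rot: [-0.016, 0.974, 0.071, 0.216]
force: [-0.2, -0.5, -1.4]
grip_width: 0.262
grip_force: 59.3
target [626.4 -70.   69.6] delta [ 2.8  1.2 -4.8] rotvec [-0.1  0.   0. ] n [-0.418 -0.061  0.906] joints [-0.39  0.55  1.7   0.42  0.56  0.72]
```

```bash
python3 -m handwheel '[[[1.3,0.2,-1.6,0,0,0,-1],[0,0,0,0,0,0,-1],[0.8,0.1,-1.7,0,0,0,-1],[0,0,0,0,0,0,-1]]]' && python3 -m handwheel '[[[0.5,0.1,-1,0,0,0,-1],[0,0,0,0,0,0,-1]]]' && python3 go.py obl 26 -90 0 && python3 -m handwheel '[[[0.4,0.1,-0.9,0,0,0,-1],[0,0,0,0,0,0,-1]]]' && python3 go.py obl 26 -90 0
```

```text
time_s: 33.5
eef_pos: [625.7, -70.9, 71.0]
ee_rot: [-0.016, 0.974, 0.071, 0.216]
force: [-0.6, 0.9, -0.8]
grip_width: 0.268
grip_force: 59.3
time_s: 33.75
eef_pos: [626.2, -70.8, 70.1]
ee_rot: [-0.016, 0.974, 0.071, 0.216]
force: [0.1, -0.7, -0.6]
grip_width: 0.267
grip_force: 59.3
target [626.4 -70.   69.6] delta [ 0.2  0.8 -0.6] rotvec [-0.1  0.   0. ] n [-0.418 -0.061  0.906] joints [-0.38  0.56  1.69  0.42  0.55  0.72]
time_s: 34.0
eef_pos: [626.3, -70.8, 70.0]
ee_rot: [-0.016, 0.974, 0.071, 0.216]
force: [-9.0, -0.7, 8.1]
grip_width: 0.27
grip_force: 60.9
target [626.4 -70.   69.6] delta [ 0.1  0.8 -0.4] rotvec [-0.1  0.  -0. ] n [-0.418 -0.061  0.906] joints [-0.38  0.56  1.69  0.42  0.55  0.72]
```

Contact at the right depth. Release, retreat, and check with the fixed cameras.

```bash
python3 -m handwheel '[[[-0.4,-0.1,0.9,0,0,0,-1],[0,0,0,0,0,0,0.0],[0,0,0,0,0,0,0.1],[-4,-0.6,9,0,0,0,0.1],[-10,-1.5,22,0,0,0,0.1],[-12,-2,28,0,0,0,0.1],[-40,-30,30,-1.2,8.2,0,0.1],[-45,-40,30,-1.2,8.2,0,0.1]]]' 20 && python3 -m handwheel '[[[-45,-40,30,-1.2,8.2,0,0.1],[-45,-40,0,0,0,0,0.1],[-45,-40,0,0,0,0,0.1],[0,0,0,0,0,0,0.1]]]' && python3 - > /tmp/o <<'E'
from fit import *
Rn=rot(x[3]); seat={'ell':(-14,78,-9),'round':(0,0,-9),'obl':(0,-92,-9)}
rng={'ell':((155,60,60),(179,255,255)),'obl':((45,50,20),(95,255,255))}
L3=np.array([(-14,-14),(42,-14),(42,14),(14,14),(14,42),(-14,42)],float)
print('####')
for k in('top','scene'):
    c=save(k,k+'9.png'); hsv=cv2.cvtColor(c['image'],cv2.COLOR_RGB2HSV)
    for n,(lo,hi) in rng.items():
        base=proj(c,Rn.apply([seat[n]])+x[:3])[0]
        m=cv2.inRange(hsv,lo,hi); w=np.zeros_like(m); u,v=base.astype(int); w[v-35:v+35,u-35:u+35]=1; m=m*w
        # render the expected silhouette
        syn=np.zeros_like(m)
        def body(poly,z0,z1,val):
            Q=np.vstack([np.c_[poly,np.full(len(poly),z)] for z in(z0,z1)])
            return proj(c,Rn.apply(Q+seat[n])+x[:3])
        sq=np.array([(-12,-12),(12,-12),(12,12),(-12,12)],float)
        if n=='ell':
            for a in ([(-14,-14),(42,-14),(42,14),(-14,14)],[(-14,-14),(14,-14),(14,42),(-14,42)]):
                cv2.fillConvexPoly(syn,cv2.convexHull(body(np.array(a,float),9,14,0).astype(np.float32)).round().astype(int),255)
            cv2.fillConvexPoly(syn,cv2.convexHull(body(sq,14,40,0).astype(np.float32)).round().astype(int),0)
        else: cv2.fillConvexPoly(syn,cv2.convexHull(body(sq,14,40,0).astype(np.float32)).round().astype(int),255)
        A,B=[cv2.moments(t,True) for t in(m,syn)]
        print(k,n,'area',A['m00'],B['m00'],'centroid diff px',round(A['m10']/A['m00']-B['m10']/B['m00'],2),round(A['m01']/A['m00']-B['m01']/B['m00'],2))
    # knob
    m=cv2.inRange(hsv,(105,120,30),(130,255,255)); kk=proj(c,[(446,-324,38),(446,-324,24)]).mean(0); u,v=kk.astype(int)
    w=np.zeros_like(m); w[v-20:v+20,u-20:u+20]=1; A=cv2.moments(m*w,True); print(k,'knob',A['m00'],A['m00'] and np.round([A['m10']/A['m00'],A['m01']/A['m00']]-kk,1))
E
sed -n '/####/,$p' /tmp/o
```

```text
time_s: 35.0
eef_pos: [516.8, -142.8, 189.2]
ee_rot: [-0.005, 0.995, 0.072, 0.072]
force: [0.8, -0.8, -0.1]
grip_width: 0.551
grip_force: 0.0
time_s: 35.5
eef_pos: [384.3, -261.4, 215.7]
ee_rot: [0.0, 0.998, 0.069, 0.002]
force: [0.0, 0.1, -0.1]
grip_width: 0.554
grip_force: 0.0
####
top ell area 381.0 417.0 centroid diff px -0.25 0.85
top obl area 133.0 195.0 centroid diff px -0.06 0.99
top knob 0.0 0.0
scene ell area 185.0 203.0 centroid diff px -1.03 -0.76
scene obl area 135.0 254.0 centroid diff px -0.3 -2.14
scene knob 61.0 [-1.4 -2.1]
```

Both seated parts agree with the seated model within about 1–2 mm. Floor contact came at the expected depth for all three, and the lid knob is where I left it.

```bash
python3 -c "
from rig import *
print(finish_job())"
```

```text
the job is handed in; nothing more can be done
None
```

I handed the job in at about 35.6 s: the lid lies knob up on the mat about 9 mm from its middle, and all three parts pressed onto their pocket floors at the expected depth, though I re-checked only the ell, oblong and lid by camera after release (not the round part or the bystanders), and the hand-in gave no verdict.

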